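Chuck the reamer and hold the setting cam at full lift

ROBOT

A 6-joint arm with a two-finger parallel gripper is mounted at the origin on the work surface. World frame = base frame: x ahead of the robot, y to its left, z up, the work surface at z = 0. Lengths are in m, angles in rad, forces in N, time in s.
With the tool pointing down it reaches from about 0.4 to 0.825 m from the base axis. Payload 7 kg.
Tool frame: the origin (TCP) lies midway between the tips of the shut fingers; the grasp point (between the pads) lies 19 mm behind it; z points along the fingers, y is the line along which they close (so a half turn about z gives the same grasp; the last joint's range is limited). The gripper opens to 88 mm and grips with 3 to 60 N. Pads are 19 mm wide; open, the fingers measure 130 mm over their backs; the gripper's body (78 mm by 193 mm) begins 47 mm behind the grasp point.
Start: joints at [-0.943, 0.359, 0.012, 0, -1.224, -0.288], TCP at [0.225, -0.636, 0.227] pointing down, gripper open.
Joint ranges: [-3.07, 3.07], [-1.43, 2.12], [-1.02, 1.25], [-3.03, 1.67], [-3.05, -0], [-3.03, 3.03]. Speed limits (rad/s): [2.39, 2.39, 3.01, 3.14, 3.14, 3.14].

INTERFACE

Orientations are given as [roll, pitch, yaw] about the fixed x, y, z axes, in that order (R = Rz(yaw) Ry(pitch) Rx(roll)).
In Python, from station import arm, grab_frame, camera_params, spot_in gives the robot as it stands.
- The arm moves only by the shell command python3 -m jog 'ROWS' [FORCE]. ROWS is JSON, a list that holds one entry, the list of rows, each a list of 7 numbers: the shift along the tool's x, y, z in mm, then the turn, a rotation vector about the tool's x, y, z in rad, then the finger opening in mm, from 0 to 87.6. In form: [[[x, y, z, wx, wy, wz, fingers], ...]]. A call has 1 to 20 rows; each row is the pose to reach, as a shift and turn from the pose commanded when the call began, along the tool's axes at that moment; what a row does not reach only later rows make up. A row lasts 1/8 s, in which the tool goes at most 62.5 mm and 10.7 degrees, less where a joint would pass 70% of its speed; a pose out of reach is approached as far as the arm can. A call with a gripper value outside its range is refused whole. The fingers move at their own pace and stop on an object; FORCE is the grip in N (left out, the last holds). Time passes only in rows, so rows that repeat a pose let the fingers close. It gives the time, the measured TCP pose, the force, the opening and the grip force at its end, in the units of the state.
- arm.get_state(): the state, without advancing time (a new reading comes with each control period).
- grab_frame(name): name is "side" or "top" or "wrist"; returns (picture, depth): 384x512x3 uint8, blue, green, red; 384x512 float32, m along the optical axis (not along the pixel's ray), 0 where there is no reading.
- camera_params(name): a dict with "mtx" (3x3 intrinsics, pixels), "R" (3x3) and "t" (3): a world point X has camera coordinates R X + t. Camera axes: x right, y down, z forward; pixel columns grow to the right and rows downward; lengths in m; the calibration is good to about 2 mm. A picture is of the moment at which its call begins: read the wrist's pose just before it. camera_params takes no time and is no camera call; for the wrist camera it gives the pose at the moment of the call.
- arm.job_done(): hands the job in; it is judged then, once.
Trained networks look in the newest picture that a camera, given by its name, has taken for a name from the list of things; names that differ only in an ending like _2 or _b are one class to them, and where a whole thing is asked for, a point or a joint stands for the part that bears it (a point fixed in the world has none). Each returns a list of dicts, best first, with "confidence" (0 to 1); they miss things now and then, are a little off and sometimes report something else, mostly with a low value. They report only what shows in the picture. A call takes as long as a camera call.
- spot_in(query, camera): "uv" ([column, row] in pixels, amid what is visible of it).
The state is a dict: "t": time; "q": joint angles; "qd": joint speeds; "joint_efforts": joint torques, N m; "eef_pos": TCP position; "ee_rot": TCP orientation; "force": force on the tool from outside, world axes, zero at the start; "moment": the same for the moment, N m; "width": finger opening in m; "gripper_force": force on a finger pad.
Only numpy, scipy, OpenCV 4.12 (cv2) and the standard library are available. Lean on these libraries where they do the work, as an engineer would, in place of code of your own. Each camera call takes 0.05 s, during which the arm holds its last target. There are 200 camera calls.

TASK

Close the chuck on the little reamer standing in it: turn the black knurled sleeve clockwise (seen from above) until all three jaws grip the reamer firmly. Then swing the red-handled cam lever to its highest lift point, where it points straight away from the chuck and the slide stands nearest the dial gauge, and finish there still holding the handle, because the lever springs back if let go. Leave the other things on the bench where they are.

Things in the scene. Friction and masses are not known exactly. Their poses are not given: they have to be found in the camera images.
- fixture: Green base plate screwed to the bench, 130 x 310 x 20 mm, carrying the whole bit-setting fixture; it cannot move. Origin on the bench surface, z up; the slide, chuck, cam and gauge stand in a row along its y axis (x = 0): cam pivot at y = -85 mm, chuck axis at y = +30 mm with the slide fully back, dial gauge (52 mm across, 70 mm high) at y = +138 mm. The plate covers x -65..65, y -140..170 mm.
- sleeve_grip (a point): Point on the chuck's vertical axis at the height at which to grip the sleeve, 87 mm above the bench; it rides on the slide. The sleeve is a black knurled cylinder of 42 mm diameter, from 65 to 105 mm above the bench, with a yellow mark on its top; below it is a fixed dark collar of 46 mm diameter. The jaws stand up to 117 mm and the reamer's tip to 128 mm above the bench, inside the sleeve's outline.
- sleeve (a joint): Angle of the chuck sleeve about the vertical, rad. It grows as the sleeve is turned clockwise seen from above, which closes the three jaws (3.3 mm of jaw travel per rad). Range 0 to 1.5; the jaws touch the reamer at about 1.2 and the sleeve then gets stiffer; about 1.35 is firmly closed. It starts open, between 0 and 0.3, turns against about 0.12 N m of friction and stays where it is left (it eases back to about 1.41 if forced to the stop).
- bit: The reamer: a steel-grey rod of 10 mm diameter (13 mm at its head), 83 mm long, standing loose and upright in the chuck's bore. Origin at the centre of its foot, 45 mm above the bench; z along the rod. It is not to be handled.
- jaw0: One of the three steel jaws, 5 mm wide, 89 to 117 mm above the bench, seen between sleeve and reamer. Origin on the chuck's axis at bench height; the jaw lies on its +x side and slides inward. Moved by the sleeve only.
- jaw1: Second jaw, 120 degrees round from the first; the same.
- jaw2: Third jaw; the same.
- handle_grip (a point): Point on the axis of the red grip at the height at which to pinch it, 75 mm above the bench. The grip is a round upright knob of 22 mm diameter, from 50 to 96 mm above the bench, 90 mm from the pivot; it does not turn on the flat steel arm that carries it (16 mm wide, 42 to 50 mm above the bench), which is rigid with the cam.
- cam_pivot (a point): Vertical axis of the cam lever, on the base plate, 46 mm above the bench.
- lever (a joint): Angle of the cam lever about its vertical pivot, rad, growing anticlockwise seen from above. It starts between 0 and 0.35; the highest lift is at 1.90, where the arm points straight along the base plate's -y axis, away from the chuck (a red line on the plate marks it); beyond that, up to the stop at 2.5, the lift falls again. A spring drives it back if it is let go: about 5 N is needed at the grip to hold it at the top.
- slide (a joint): How far the cam has pushed the slide with the chuck towards the gauge (fixture's +y), m: 0 with the lever at 0, about 0.0096 at the highest lift. Moved by the cam only.

How it is judged:
On the way, in this order (a step that is already met when the one before it is completed fails the run):
1. all three chuck jaws grip the reamer (contact force between bit and jaw0 above 1.5 N and contact force between bit and jaw1 above 1.5 N and contact force between bit and jaw2 above 1.5 N), for 0.2 s.
2. the cam lever is held by its handle at the highest lift (value of joint lever between 1.78 and 2.02 rad and contact force between the fingers and lever above 1 N), for 0.2 s.
At the end, for the whole second after the job is handed in: All three jaws press on the upright reamer (over 1.5 N each), and the cam lever stands still within 0.12 rad (7 degrees) of its highest lift at 1.90 rad while the robot's fingers are holding it there (over 1 N on the handle) (all of step 1 and all of step 2 and velocity of joint lever between -0.1 and 0.1 rad/s and angle between bit's own z axis and vertical below 0.1 rad); the arm keeps its last pose, push and grip.
It fails at once if another thing on the bench is shoved more than 25 mm (distance of any of screwdriver, wax_jar, ferrule, drone_top, pin_cup, spanner, parts_tray from where it was at the start of the episode above 0.025 m).
It fails at once if the reamer is pulled out of the chuck (height (world z) of bit above 0.065 m).
It also fails if it takes over 48 s, if anything falls off the work surface, if the arm or the gripper's body presses on something with over 40 N, if the wrist force passes 120 N, or if a joint passes its speed limit or range.

## Working session

There is one attempt and no reset: what is moved stays moved. The work goes in short steps, Python scripts to look and compute and a shell command to move; the robot and the scene stay as the last step left them, time stands still between calls to the robot, and variables do not carry over. Pictures are saved under pics/ and viewed, at most 10 in all, crops included, and the job is handed in when it is done.

```bash
mkdir -p pics; ls; cat > h.py <<'E'
import numpy as np, cv2
from station import arm, grab_frame, camera_params, spot_in
def cp(n):
    c=camera_params(n); return np.array(c['mtx']),np.array(c['R']),np.array(c['t']).ravel()
def ray(n,uv,z,c=None):
    K,R,t=c or cp(n); d=R.T@np.linalg.inv(K)@np.array([uv[0],uv[1],1.]); o=-R.T@t
    return o+d*(z-o[2])/d[2]
def proj(n,X,c=None):
    K,R,t=c or cp(n); p=K@(R@np.array(X)+t); return p[:2]/p[2]
def cloud(n,dep,c=None):
    K,R,t=c or cp(n); v,u=np.indices(dep.shape); P=np.stack([u*dep,v*dep,dep],-1)@np.linalg.inv(K).T
    return (P-t)@R
E
python3 - <<'E'
from h import *
ims=[]
for n in("top","side"):
    im,d=grab_frame(n); ims.append(im); C=cloud(n,d); np.save(f'{n}.npy',C); cv2.imwrite(f'{n}.png',im)
    for q in("fixture","sleeve_grip","handle_grip","cam_pivot","bit"):
        for s in spot_in(q,n)[:1]:
            u,v=map(int,s['uv']); print(n,q,s['uv'],round(s['confidence'],2),C[v,u].round(3))
cv2.imwrite('pics/a.png',cv2.resize(ims[0],(800,600)));cv2.imwrite('pics/b.png',cv2.resize(ims[1],(800,600)))
print(arm.get_state())
E
```

```text
pics
top fixture [278.7, 171.4] 0.56 [0.589 0.005 0.104]
top sleeve_grip [274.9, 169.4] 0.86 [0.594 0.01  0.089]
top handle_grip [333.2, 173.4] 0.62 [ 0.591 -0.099  0.048]
top cam_pivot [277.8, 170.5] 0.76 [0.59  0.007 0.109]
top bit [271.7, 163.0] 0.53 [0.6   0.017 0.118]
side fixture [236.7, 202.0] 0.67 [0.592 0.036 0.041]
side sleeve_grip [245.5, 186.7] 0.55 [0.585 0.023 0.069]
side handle_grip [305.6, 161.7] 0.68 [ 0.563 -0.094  0.05 ]
side cam_pivot [243.1, 204.1] 0.85 [0.581 0.032 0.041]
side bit [239.3, 156.2] 0.45 [0.601 0.016 0.113]
{'t': 0.6, 'q': array([-9.42919940e-01,  3.58619000e-01,  1.18886206e-02, -1.71825379e-05,
       -1.22412891e+00, -2.88063913e-01]), 'qd': array([0.00155547, 0.00030408, 0.00100368, 0.00026009, 0.00156164,
       0.00038445]), 'joint_efforts': array([ 1.37678926e-03, -5.81988466e+01,  2.93183970e+01,  6.99962720e+00,
        1.24031177e-02, -5.20339688e-05]), 'eef_pos': array([ 0.22493121, -0.63637726,  0.22654089]), 'ee_rot': array([ 3.14152769e+00, -2.39434792e-06, -2.80178602e+00]), 'force': array([ 0.2790439 ,  0.55864771, -0.39614887]), 'moment': array([ 0.02719237, -0.0039383 , -0.00211538]), 'gripper_force': 0.0, 'width': 0.08765477022567056}
```

View pics/a.png

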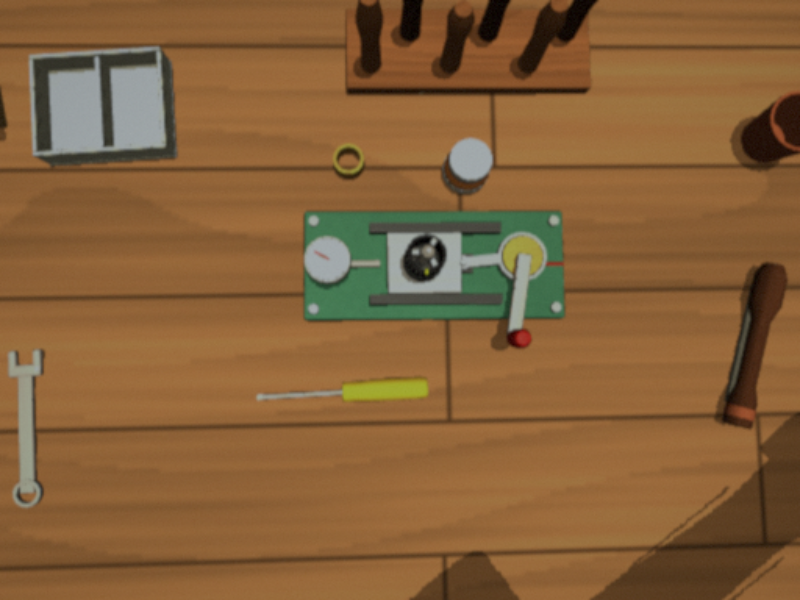

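View pics/b.png

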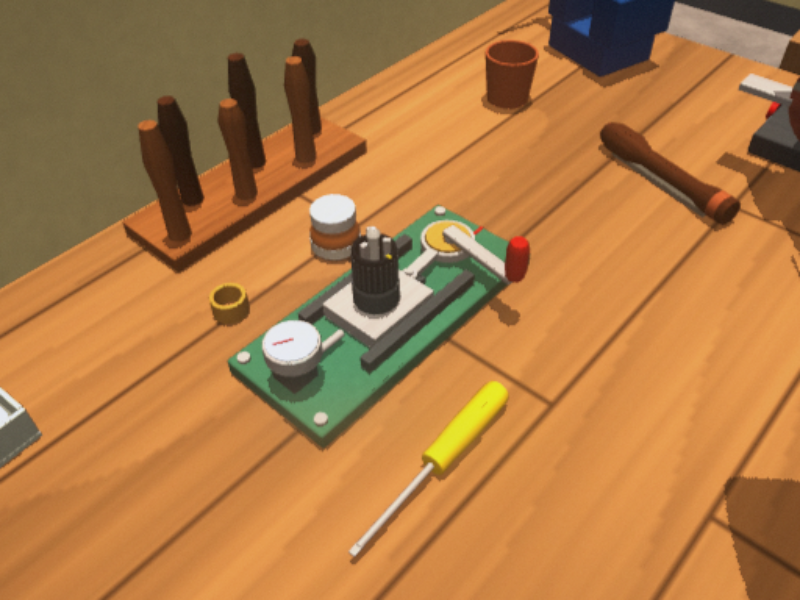

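The top view shows the plate spanning (303,210)-(565,320), with its +y to the left. The chuck is at (425,257), the cam at (522,256) and the red knob at (519,338). The side view agrees. Next I'll fit the plate, chuck and knob metrically.

```bash
python3 - <<'E'
from h import *
im=cv2.imread('top.png'); C=np.load('top.npy'); hsv=cv2.cvtColor(im,cv2.COLOR_BGR2HSV)
h,s,v=cv2.split(hsv)
g=((h>55)&(h<90)&(s>80)).astype(np.uint8); g[C[...,2]>.03]=0
n,l,st,_=cv2.connectedComponentsWithStats(g); k=1+st[1:,4].argmax()
hull=cv2.findNonZero((l==k).astype(np.uint8))
W=np.array([ray('top',p[0],.02)[:2] for p in hull],np.float32)
(c,sz,a)=cv2.minAreaRect(W*1000); box=cv2.boxPoints((c,sz,a))
print('plate',c,sz,a)
e=box[1]-box[0]; e2=box[2]-box[1]; L=e if np.hypot(*e)>np.hypot(*e2) else e2
L=L/np.hypot(*L); L=L if L[1]>0 else -L
X=np.array([L[1],-L[0]]); O=np.array(c)-15*L
print('origin',O,'yaw',np.arctan2(X[1],X[0]))
print('chuck',O+30*L,'pivot',O-85*L,'gauge',O+138*L)
for n in('top','side'):
    im=cv2.imread(n+'.png');C=np.load(n+'.npy');h,s,v=cv2.split(cv2.cvtColor(im,cv2.COLOR_BGR2HSV))
    m=((h<8)|(h>172))&(s>150)&(C[...,2]>.045)&(C[...,2]<.11)&(abs(C[...,0]-.5)<.08)&(abs(C[...,1]+.1)<.1)
    P=C[m]; print(n,'red',len(P),P.min(0),P.max(0),P.mean(0))
    T=P[P[:,2]>.088]; print(' top',T.mean(0) if len(T) else 0)
    m=(C[...,2]>.098)&(C[...,2]<.135)&(np.hypot(C[...,0]-(O+30*L)[0]/1e3,C[...,1]-(O+30*L)[1]/1e3)<.05)
    P=C[m];print(n,'chuck top',len(P),(P.min(0)+P.max(0))/2,P.mean(0),P.max(0)-P.min(0))
    b=((h>20)&(h<38)&(s>130)&m); print(' yellow',C[b].mean(0) if b.any() else 0,b.sum())
E
```

```text
Traceback (most recent call last):
  File "h.py", line 6, in ray
    K,R,t=c or cp(n); d=R.T@np.linalg.inv(K)@np.array([uv[0],uv[1],1.]); o=-R.T@t
               ~~^^^
  File "h.py", line 4, in cp
    c=camera_params(n); return np.array(c['mtx']),np.array(c['R']),np.array(c['t']).ravel()
ValueError: time passes only in moves, steps and waits
```

```bash
cat > fit.py <<'E'
from h import *
ct=cp('top')
im=cv2.imread('top.png'); C=np.load('top.npy'); hsv=cv2.cvtColor(im,cv2.COLOR_BGR2HSV)
h,s,v=cv2.split(hsv)
g=((h>55)&(h<90)&(s>80)).astype(np.uint8); g[C[...,2]>.03]=0
n,l,st,_=cv2.connectedComponentsWithStats(g); k=1+st[1:,4].argmax()
hull=cv2.findNonZero((l==k).astype(np.uint8))
W=np.array([ray('top',p[0],.02,ct)[:2] for p in hull],np.float32)
(c,sz,a)=cv2.minAreaRect(W*1000); box=cv2.boxPoints((c,sz,a))
print('plate',c,sz,a)
e=box[1]-box[0]; e2=box[2]-box[1]; L=e if np.hypot(*e)>np.hypot(*e2) else e2
L=L/np.hypot(*L); L=L if L[1]>0 else -L
X=np.array([L[1],-L[0]]); O=np.array(c)-15*L
print('origin',O,'yaw',np.arctan2(X[1],X[0]))
print('chuck',O+30*L,'pivot',O-85*L,'gauge',O+138*L)
for n in('top','side'):
    im=cv2.imread(n+'.png');C=np.load(n+'.npy');h,s,v=cv2.split(cv2.cvtColor(im,cv2.COLOR_BGR2HSV))
    m=((h<8)|(h>172))&(s>150)&(C[...,2]>.045)&(C[...,2]<.11)&(abs(C[...,0]-.5)<.08)&(abs(C[...,1]+.1)<.1)
    P=C[m]
    if len(P):
        print(n,'red',len(P),P.min(0),P.max(0),P.mean(0))
        T=P[P[:,2]>.088]; print(' top',T.mean(0) if len(T) else 0)
    m=(C[...,2]>.098)&(C[...,2]<.135)&(np.hypot(C[...,0]-(O+30*L)[0]/1e3,C[...,1]-(O+30*L)[1]/1e3)<.05)
    P=C[m];print(n,'chuck top',len(P),(P.min(0)+P.max(0))/2,P.mean(0),P.max(0)-P.min(0))
    b=((h>20)&(h<38)&(s>130)&m); print(' yellow',C[b].mean(0) if b.any() else 0,b.sum())
E
python3 fit.py
```

```text
plate (602.0761108398438, -2.89801025390625) (305.457275390625, 125.98130798339844) 89.49797821044922
origin [601.94468206 -17.89743423] yaw -0.00876203
chuck [602.20753962  12.10141373] pivot [ 601.19991904 -102.89416885] gauge [603.15382677 120.09727097]
top red 130 [ 0.50582358 -0.09611016  0.06608088] [ 0.5223945  -0.07751511  0.0978215 ] [ 0.51387892 -0.08519682  0.09091847]
 top [ 0.51421059 -0.08686346  0.0940457 ]
top chuck top 315 [0.60407287 0.01286855 0.11389888] [0.60347434 0.01345906 0.10887054] [0.04221777 0.04162267 0.03173725]
 yellow [0.58487318 0.01351705 0.10424185] 10
side red 355 [ 0.50233067 -0.09549039  0.05228372] [ 0.5215604  -0.07635096  0.0991841 ] [ 0.51043146 -0.08258165  0.08068234]
 top [ 0.51172279 -0.08489443  0.0941996 ]
side chuck top 556 [0.60244683 0.01370039 0.11413694] [0.59937649 0.01722273 0.10842649] [0.04190962 0.04297829 0.03226094]
 yellow [0.58432299 0.01363731 0.10664891] 11
```

```bash
python3 -m jog '[[[-573,486,30,0,0,-0.79,80],[-573,486,30,0,0,-0.79,80],[-573,486,30,0,0,-0.79,80],[-573,486,30,0,0,-0.79,80],[-573,486,30,0,0,-0.79,80],[-573,486,30,0,0,-0.79,80],[-573,486,30,0,0,-0.79,80],[-573,486,30,0,0,-0.79,80],[-573,486,30,0,0,-0.79,80],[-573,486,30,0,0,-0.79,80],[-573,486,30,0,0,-0.79,80],[-573,486,30,0,0,-0.79,80],[-573,486,30,0,0,-0.79,80],[-573,486,30,0,0,-0.79,80],[-573,486,30,0,0,-0.79,80]]]' 40
python3 - <<'E'
from h import *
s=arm.get_state(); print(s['q'],s['eef_pos'],s['ee_rot'],s['t'])
c=cp('wrist'); im,d=grab_frame('wrist'); C=cloud('wrist',d,c)
np.save('w.npy',C);cv2.imwrite('w.png',im)
P=C[(C[...,2]>.098)&(C[...,2]<.108)&(np.hypot(C[...,0]-.603,C[...,1]-.013)<.04)]
(a,r)=cv2.minEnclosingCircle((P[:,:2]*1000).astype(np.float32)); print('sleeve',len(P),a,r)
B=C[(C[...,2]>.122)&(C[...,2]<.135)&(np.hypot(C[...,0]-.603,C[...,1]-.013)<.04)]
print('bit top',len(B),B.mean(0) if len(B) else 0)
cv2.imwrite('pics/w1.png',cv2.resize(im,(800,600)))
E
```

```text
t: 2.48
eef_pos: [0.6028, 0.0119, 0.1968]
ee_rot: [-3.142, 0.0, -2.013]
force: [-0.4, -1.2, 0.1]
width: 0.0799
gripper_force: 0.0
[ 3.43499903e-01  2.61809601e-01 -1.96334884e-01 -1.00418044e-05
 -1.11252851e+00 -7.85407983e-01] [0.60275362 0.01189651 0.19681347] [-3.14151182e+00  9.35751163e-05 -2.01270885e+00] 2.475
sleeve 825 (603.0435791015625, 13.810017585754395) 21.7127628326416
bit top 153 [0.60281206 0.01362223 0.1245848 ]
```

View pics/w1.png

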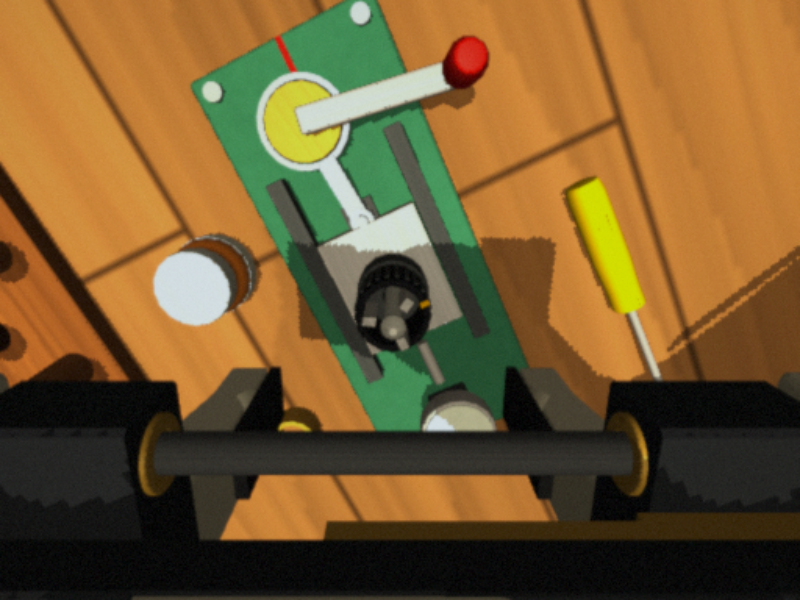

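The wrist view puts the chuck at (393,305) between the fingers. The sleeve centre measures (603.0, 13.8) with radius 21.7, which matches. The yellow mark is at (425,303). Next I descend and grip.

```bash
python3 -m jog '[[[-1.8,0.5,50,0,0,0,80],[-1.8,0.5,90,0,0,0,80],[-1.8,0.5,115,0,0,0,80],[-1.8,0.5,127,0,0,0,80],[-1.8,0.5,127,0,0,0,80],[-1.8,0.5,127,0,0,0,36],[-1.8,0.5,127,0,0,0,36],[-1.8,0.5,127,0,0,0,36],[-1.8,0.5,127,0,0,0,36],[-1.8,0.5,127,0,0,0,36],[-1.8,0.5,127,0,0,0,36]]]' 40
```

```text
t: 3.9
eef_pos: [0.6043, 0.0145, 0.0699]
ee_rot: [-3.14, 0.0, -2.012]
force: [3.3, -2.9, -0.0]
width: 0.0418
gripper_force: 40.0
```

```bash
python3 -m jog '[[[0,0,0,0,0,0.1,36],[0,0,0,0,0,0.22,36],[0,0,0,0,0,0.34,36],[0,0,0,0,0,0.46,36],[0,0,0,0,0,0.58,36],[0,0,0,0,0,0.7,36],[0,0,0,0,0,0.82,36],[0,0,0,0,0,0.9,36],[0,0,0,0,0,0.9,36]]]' 40; python3 -c "
from h import *
s=arm.get_state();print(s['moment'],s['q'])"
python3 -m jog '[[[0,0,0,0,0,0.08,36],[0,0,0,0,0,0.15,36],[0,0,0,0,0,0.15,36]]]' 40; python3 -c "
from h import *
s=arm.get_state();print(s['moment'],s['q'])"
python3 -m jog '[[[0,0,0,0,0,0.05,36],[0,0,0,0,0,0.08,36],[0,0,0,0,0,0.08,36]]]' 40; python3 -c "
from h import *
s=arm.get_state();print(s['moment'],s['q'])"
```

```text
t: 5.03
eef_pos: [0.6047, 0.014, 0.0699]
ee_rot: [-3.141, 0.002, -2.913]
force: [6.1, -6.1, -1.9]
width: 0.0416
gripper_force: 40.0
[-1.98963018 -2.06233704 -0.13721038] [ 3.46655661e-01  3.86128649e-01 -3.41662037e-01  1.58673657e-03
 -8.41442209e-01 -1.68969186e+00]
t: 5.4
eef_pos: [0.6048, 0.0139, 0.0699]
ee_rot: [-3.141, 0.002, -3.063]
force: [6.4, -6.2, -2.1]
width: 0.0419
gripper_force: 40.0
[-2.21055359 -2.17042817 -0.14841924] [ 3.46536177e-01  3.86126733e-01 -3.41689312e-01  1.75280645e-03
 -8.41369640e-01 -1.83958060e+00]
t: 5.78
eef_pos: [0.6047, 0.0138, 0.0699]
ee_rot: [-3.141, 0.002, 3.141]
force: [7.2, -6.7, -1.8]
width: 0.0415
gripper_force: 40.0
[-2.36482082 -2.13377648 -0.06267276] [ 3.46461633e-01  3.86129417e-01 -3.41735299e-01  1.84571058e-03
 -8.41434522e-01 -1.91890229e+00]
```

```bash
for i in 1 2; do python3 -m jog '[[[0,0,0,0,0,0.04,36],[0,0,0,0,0,0.07,36],[0,0,0,0,0,0.07,36]]]' 40 | grep -E "t:|rot"; python3 -c "
from h import *
s=arm.get_state();print(s['moment'],s['q'][5])"; done
```

```text
t: 6.15
ee_rot: [-3.141, 0.002, 3.071]
[-2.49440779 -2.20719097 -0.03637471] -1.9888923308627477
t: 6.52
ee_rot: [-3.141, 0.002, 3.001]
[-2.56741961 -2.19868682 -0.01925429] -2.058848941062083
```

```bash
python3 -c "
from h import *
s=arm.get_state();print(s['joint_efforts'],s['force'],s['moment'])
im,d=grab_frame('wrist'); cv2.imwrite('pics/w2.png',cv2.resize(im[130:290,170:370],(800,600),interpolation=cv2.INTER_CUBIC))"
```

```text
[  4.60209623 -54.87540364  21.59142852   3.01423475  -1.31263509
  -0.18336958] [ 5.82713991 -7.2079615  -0.86706846] [-2.56741961 -2.19868682 -0.01925429]
```

View pics/w2.png

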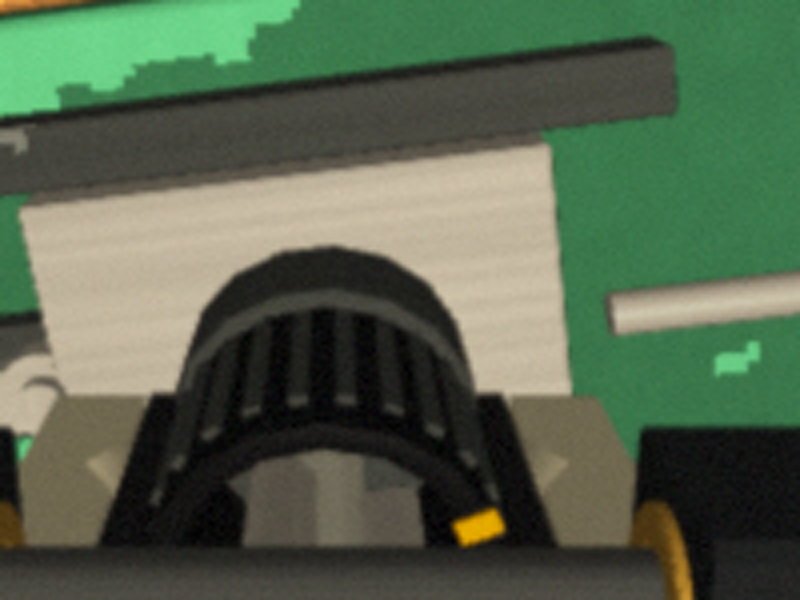

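The close view shows the mark still beside the right finger at (480,527), so the sleeve hasn't slipped. I'll keep turning and watch the wrist torque.

```bash
for i in 1; do python3 -m jog '[[[0,0,0,0,0,0.04,36],[0,0,0,0,0,0.07,36],[0,0,0,0,0,0.07,36]]]' 40 | grep -E "t:|rot"; python3 -c "
from h import *
s=arm.get_state();print(s['moment'],s['q'][5],s['joint_efforts'][5])"; done
python3 -m jog '[[[0,0,0,0,0,0.04,36],[0,0,0,0,0,0.07,36],[0,0,0,0,0,0.07,36]]]' 40 | grep -E "t:|rot"; python3 -c "
from h import *
s=arm.get_state();print(s['moment'],s['q'][5],s['joint_efforts'][5])"
```

```text
t: 6.95
ee_rot: [-3.141, 0.002, 2.931]
[-2.66797166 -2.31438721  0.04337039] -2.128792468731499 -0.22554607596248388
t: 7.32
ee_rot: [-3.141, 0.002, 2.861]
[-2.80627948 -2.26358821  0.04369218] -2.198705194988078 -0.26950246654450893
```

Torque climbs at about 0.63 N m/rad and is at 0.27 N m, so the sleeve is at about 1.4 and the jaws are firm. Next I release, rise and go above the handle.

```bash
python3 -m jog '[[[0,0,0,0,0,0,80],[0,0,0,0,0,0,80],[0,0,0,0,0,0,80],[0,0,0,0,0,0,80],[0,0,-30,0,0,0,80],[0,0,-75,0,0,0,80],[0,0,-120,0,0,0,80],[61,-122,-120,0,0,-0.09,70],[61,-122,-120,0,0,-0.09,70],[61,-122,-120,0,0,-0.09,70],[61,-122,-120,0,0,-0.09,70],[61,-122,-120,0,0,-0.09,70]]]' 40
python3 - <<'E'
from h import *
c=cp('wrist'); im,d=grab_frame('wrist'); C=cloud('wrist',d,c)
h,s,v=cv2.split(cv2.cvtColor(im,cv2.COLOR_BGR2HSV))
m=((h<8)|(h>172))&(s>150)&(C[...,2]>.045)&(C[...,2]<.11)
for lo,hi in((.09,.1),(.05,.09)):
    P=C[m&(C[...,2]>lo)&(C[...,2]<hi)]
    if len(P)>3: print(lo,len(P),P.mean(0),cv2.minEnclosingCircle((P[:,:2]*1000).astype(np.float32)))
y=(h>20)&(h<35)&(s>120)&(C[...,2]>.03)&(C[...,2]<.06)&(abs(C[...,0]-.6)<.05)&(abs(C[...,1]+.1)<.05)
if y.sum()>20: print('cam',y.sum(),C[y].mean(0))
it,dt=grab_frame('top'); cv2.imwrite('top.png',it); np.save('top.npy',cloud('top',dt))
cv2.imwrite('pics/w3.png',np.vstack([cv2.resize(im,(400,300)),cv2.resize(it[140:200,240:320],(400,300),interpolation=cv2.INTER_CUBIC)]))
print(spot_in('jaw0','top')[:1])
E
python3 fit.py
```

```text
t: 8.82
eef_pos: [0.5121, -0.0851, 0.1896]
ee_rot: [3.141, 0.0, 2.952]
force: [-0.2, -0.3, -0.7]
width: 0.0701
gripper_force: 0.0
0.09 330 [ 0.51185501 -0.08672846  0.09421253] ((512.4091186523438, -86.8313217163086), 9.130529403686523)
0.05 231 [ 0.50965227 -0.07708142  0.07926839] ((560.3870239257812, 16.375526428222656), 124.0723648071289)
cam 598 [ 0.60588737 -0.1024013   0.03743512]
[]
plate (637.9297485351562, -2.750030517578125) (304.5329284667969, 54.279327392578125) 89.49797821044922
origin [637.79832369 -17.7494545 ] yaw -0.008761768
chuck [638.06117338  12.24939346] pivot [ 637.05358291 -102.74618912] gauge [639.00743228 120.2452507 ]
top chuck top 196 [0.60857938 0.01307706 0.11423045] [0.61003708 0.01105233 0.11039633] [0.03042177 0.04081717 0.03172921]
 yellow 0 0
side red 355 [ 0.50233067 -0.09549039  0.05228372] [ 0.5215604  -0.07635096  0.0991841 ] [ 0.51043146 -0.08258165  0.08068234]
 top [ 0.51172279 -0.08489443  0.0941996 ]
side chuck top 450 [0.60590458 0.01370039 0.11413694] [0.60261654 0.01749094 0.10962175] [0.03499412 0.04297829 0.03226094]
 yellow 0 0
```

View pics/w3.png

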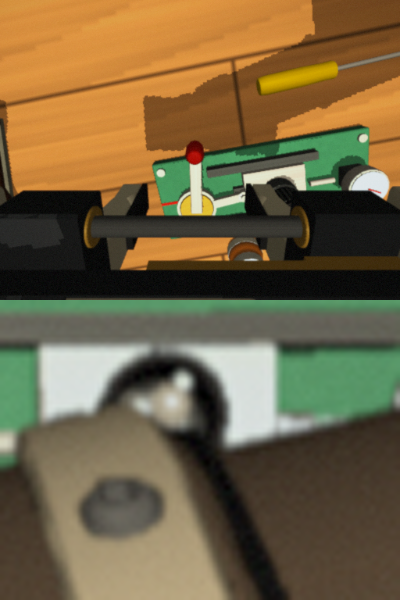

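```bash
python3 - <<'E'
from h import *
c=cp('side'); im,d=grab_frame('side'); C=cloud('side',d,c)
h,s,v=cv2.split(cv2.cvtColor(im,cv2.COLOR_BGR2HSV))
b=(h>18)&(h<38)&(s>120)&(C[...,2]>.098)&(C[...,2]<.12)&(np.hypot(C[...,0]-.603,C[...,1]-.014)<.04)
print('yellow',b.sum(),C[b].mean(0) if b.any() else 0)
u,v=proj('side',[.603,.014,.1],c).astype(int); print(u,v)
cv2.imwrite('pics/s2.png',cv2.resize(im[v-35:v+25,u-40:u+40],(800,600),interpolation=cv2.INTER_CUBIC))
E
```

```text
yellow 12 [0.60092684 0.03130036 0.10583392]
238 161
```

View pics/s2.png

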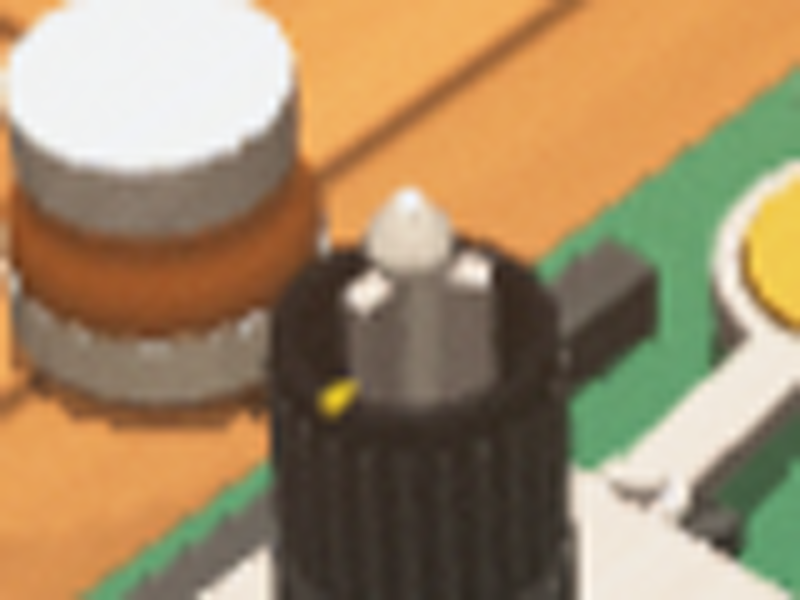

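```bash
python3 -m jog '[[[-0.6,-1.6,50,0,0,0,70],[-0.6,-1.6,95,0,0,0,70],[-0.6,-1.6,125,0,0,0,70],[-0.6,-1.6,133,0,0,0,70],[-0.6,-1.6,133,0,0,0,70],[-0.6,-1.6,133,0,0,0,15],[-0.6,-1.6,133,0,0,0,15],[-0.6,-1.6,133,0,0,0,15],[-0.6,-1.6,133,0,0,0,15],[-0.6,-1.6,133,0,0,0,15],[-0.6,-1.6,133,0,0,0,15],[-0.6,-1.6,133,0,0,0,15]]]' 40
```

```text
t: 10.52
eef_pos: [0.5115, -0.0874, 0.0566]
ee_rot: [3.142, -0.0, 2.951]
force: [-1.3, 0.5, 1.5]
width: 0.0211
gripper_force: 40.0
```

The side view shows the jaws hugging the reamer at (420,330). The mark has moved round by about 1.45 rad, from 180° to 97°, which matches the turn. The handle is gripped at 21 mm width. Now I'll work out the arc.

```bash
python3 -c "
import numpy as np
for f in np.append(np.arange(.06,1.7,.12),[1.7,1.733]): c,s=np.cos(f),np.sin(f); print('%.2f: %.1f %.1f'%(f,-90+90*c-1.7*s,1.7-90*s-1.7*c))"
```

```text
0.06: -0.3 -5.4
0.18: -1.8 -16.1
0.30: -4.5 -26.5
0.42: -8.5 -36.6
0.54: -13.7 -46.0
0.66: -19.9 -54.8
0.78: -27.2 -62.8
0.90: -35.4 -69.9
1.02: -44.3 -75.9
1.14: -54.0 -80.8
1.26: -64.1 -84.5
1.38: -74.6 -87.0
1.50: -85.3 -88.2
1.62: -96.1 -88.1
1.70: -103.3 -87.3
1.73: -106.2 -86.8
```

```bash
python3 -m jog '[[[-0.3,-5.4,0,0,0,-0.06,15],[-1.8,-16.1,0,0,0,-0.18,15],[-4.5,-26.5,0,0,0,-0.30,15],[-8.5,-36.6,0,0,0,-0.42,15],[-13.7,-46.0,0,0,0,-0.54,15],[-13.7,-46.0,0,0,0,-0.54,15]]]' 40; python3 -c "
from h import *
s=arm.get_state();print(s['q'],s['moment'])"
```

```text
t: 11.28
eef_pos: [0.5164, -0.1358, 0.0566]
ee_rot: [-3.141, -0.0, -2.794]
force: [-0.4, -2.0, 2.7]
width: 0.0211
gripper_force: 40.0
[ 1.10462651e-01  3.05332727e-01 -5.11602618e-01  5.28146655e-04
 -7.53786932e-01 -1.33360374e+00] [-0.44666048  0.00397823 -0.11697015]
```

```bash
python3 -m jog '[[[-0.3,-5.4,0,0,0,-0.06,15],[-1.8,-16.1,0,0,0,-0.18,15],[-4.5,-26.5,0,0,0,-0.30,15],[-8.5,-36.6,0,0,0,-0.42,15],[-13.7,-46.0,0,0,0,-0.54,15],[-19.9,-54.8,0,0,0,-0.66,15],[-27.2,-62.8,0,0,0,-0.78,15],[-35.4,-69.9,0,0,0,-0.90,15],[-44.3,-75.9,0,0,0,-1.02,15],[-54,-80.8,0,0,0,-1.14,15],[-58.4,-82.5,0,0,0,-1.19,15],[-58.4,-82.5,0,0,0,-1.19,15],[-58.4,-82.5,0,0,0,-1.19,15]]]' 40; python3 - <<'E'
from h import *
s=arm.get_state();print(s['q'],s['moment'])
ims=[]
for n in('top','side'):
    c=cp(n);im,d=grab_frame(n);C=cloud(n,d,c);u,v=proj(n,[.6,-.12,.06],c).astype(int)
    ims.append(cv2.resize(im[v-60:v+60,u-80:u+80],(400,300),interpolation=cv2.INTER_CUBIC))
    h,sa,v=cv2.split(cv2.cvtColor(im,cv2.COLOR_BGR2HSV))
    m=((h<8)|(h>172))&(sa>150)&(C[...,2]>.05)&(C[...,2]<.11)&(abs(C[...,0]-.6)<.05)&(abs(C[...,1]+.19)<.06)
    print(n,m.sum(),C[m].mean(0) if m.any() else 0)
cv2.imwrite('pics/f.png',np.hstack(ims))
E
```

```text
t: 12.9
eef_pos: [0.5995, -0.195, 0.0568]
ee_rot: [-3.141, -0.003, -1.606]
force: [1.7, -15.5, -0.9]
width: 0.0209
gripper_force: 40.0
[-0.00353073  0.43695504 -0.29435064  0.00368364 -0.83925652 -0.03372159] [-5.2805857  -0.4790392  -0.34060436]
top 0 0
side 232 [ 0.59745957 -0.18565871  0.07910395]
```

View pics/f.png

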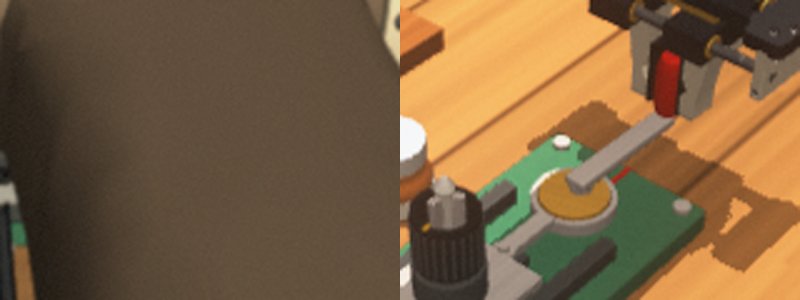

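The side view shows the lever pointing straight off the plate over the red line (622,175), the fingers on the red knob, and the jaws closed. A quick numeric check of the arm direction, then I hand in.

```bash
python3 -m jog '[[[0,0,0,0,0,0,15],[0,0,0,0,0,0,15],[0,0,0,0,0,0,15]]]' 40; python3 - <<'E'
from h import *
c=cp('side');im,d=grab_frame('side');C=cloud('side',d,c)
P=C[(C[...,2]>.048)&(C[...,2]<.056)&(abs(C[...,0]-.6)<.03)&(C[...,1]<-.115)&(C[...,1]>-.175)]
vx,vy,x,y=cv2.fitLine((P[:,:2]*1000).astype(np.float32),cv2.DIST_L2,0,.01,.01).ravel()
print(len(P),np.degrees(np.arctan(vx/vy)),x,y)
b=C[(C[...,2]>.122)&(np.hypot(C[...,0]-.603,C[...,1]-.022)<.03)]; print('bit top',b.mean(0))
E
```

```text
t: 13.38
eef_pos: [0.5995, -0.195, 0.0568]
ee_rot: [-3.141, -0.003, -1.606]
force: [2.2, -14.7, -0.7]
width: 0.0209
gripper_force: 40.0
231 2.8041725 599.62146 -145.01367
bit top [0.60179895 0.02333109 0.12546308]
```

```bash
python3 -c "
from station import arm
print(arm.job_done())"
```

```text
the job is handed in; nothing more can be done
None
```

I closed the chuck on the reamer, swung the lever to within about 3° of its highest lift, and handed the job in at about 13 s with the gripper still holding the handle. The sleeve is at about 1.4 rad (jaw grip judged from wrist torque and the pictures), and no verdict came back.

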